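Vent the vacuum pot and lay its lid on the mat

TASK

The lid of the vacuum pot is still sucked down. Turn the vent tap on the lid fully open (its bar handle in line with the small horizontal spout) to let the air in, then lift the lid off by its black handle, keeping it roughly level, and set it down gently, right way up and wholly on the rubber mat, with the tap left open. Leave the other things on the bench where they are.

Things in the scene. Friction and masses are not known exactly. Their poses are not given: they have to be found in the camera images.
- pot: Round steel vacuum pot, fixed to the bench: 208 mm outside diameter, 130 mm high, open top closed by the lid. Origin at the centre of its underside, z up. A mould lies inside and stays there.
- mat: Flat black ribbed rubber mat fixed on the bench, 280 x 280 mm, 6 mm thick. Origin at the centre of its underside, sides along its x and y. The lid must end wholly on it.
- lid: Round aluminium lid, 0.6 to 0.9 kg, balanced about its centre: disc 216 mm across, 10 mm thick, over a 22 mm deep black ring (148 mm across) that reaches into the pot and on which the lid stands when laid down. Origin: centre of that ring's underside, 32 mm below the disc's top, 108 mm above the bench at the start; z up. Tap 80 mm out along its +x; gauge (46 mm across, 34 mm high) 80 mm out along -x.
- lid_handle (a point): Centre of the lid's black bar handle, on the lid's axis, 30 mm above the disc's top and 62 mm above the lid's origin; axes as the lid's. Bar 60 mm long along the lid's x (line from gauge to tap), 14 mm wide (y), 18 mm high, with a 21 mm gap below. Once vented, lift straight up without turning: the ring clears the pot after 22 mm.
- tap_grip (a point): Centre of the tap's flat steel bar handle, on the vertical turning axis, 40 mm above the disc's top face (72 mm above the lid's origin). The bar lies along this point's y and turns with it: 42 mm long, 10 mm wide (x), 22 mm high. The fixed brass spout below it lies along the lid's x, its top 15 mm above the disc (25 mm below this point).
- tap (a joint): Turn of the tap in rad: 0 = shut, bar across the spout; grows anticlockwise seen from above to 1.57 = fully open at its stop, bar in line with the spout (along the lid's x). It starts nearly shut, light friction, stays where left. Until it is about two thirds open, suction holds the lid: it can be neither lifted nor turned. The gauge's needle swings with it.
- paint_tin: Bystander: tin with a paper label, 84 mm across, 100 mm high, origin at the centre of its underside.
- glue: Bystander: white bottle, 52 mm across, 130 mm high, origin at the centre of its underside.
- screwdriver: Bystander: screwdriver lying on the bench.

How it is judged:
By the outcome, as a careful person would: the job done as asked, in the order asked, and still so for the second after the job is handed in, with the robot touching nothing.
It also fails if it takes over 58 s, if anything falls off the work surface, if the arm or the gripper's body presses on something with over 40 N, if the wrist force passes 120 N, or if a joint passes its speed limit or range.

ROBOT

A 6-joint arm with a two-finger parallel gripper is mounted at the origin on the work surface. World frame = base frame: x ahead of the robot, y to its left, z up, the work surface at z = 0. Lengths are in mm, angles in rad, forces in N, time in s.
With the tool pointing down it reaches from about 275 to 750 mm from the base axis. Payload 10.2 kg.
Tool frame: the origin (TCP) lies at the very end of the fingers, on their centre line; the grasp point (between the pads) lies 19 mm behind it; y points along the fingers, x is the direction in which the jaws open and shut, and the axes are right-handed (so a half turn about y gives the same grasp; the last joint's range is limited). The gripper opens to 85 mm and grips with 20 to 120 N. Pads are 22 mm wide; open, the fingers measure 114 mm over their backs; the gripper's body (76 mm by 85 mm) begins 54 mm behind the grasp point. The pads swing forward as they close: fully open they stand 13 mm farther back than shut.
Start: joints at [-1.522, 0.313, 1.498, -0, 1.331, -0.223], TCP at [140.931, -505.737, 231.294] pointing down, gripper open.
Joint ranges: [-2.94, 2.94], [-0.97, 2.17], [0.19, 2.56], [-1.23, 4.37], [0.02, 3.11], [-2.88, 2.88]. Speed limits (rad/s): [2.39, 2.39, 3.01, 3.14, 3.14, 3.14].

INTERFACE

Orientations are given as a unit quaternion [w, x, y, z].
In Python, from rig import telemetry, imaging, ctrl gives the robot as it stands.
- The arm moves only by the shell command python3 -m handwheel 'ROWS' [FORCE]. ROWS is JSON, a list of rows, each an object with "delta_pos": the shift along the tool's x, y, z in cm, a list of three; "twist": the turn, a rotation vector about the tool's x, y, z in rad, a list of three; "jaw": the opening, from 0 (shut) to 1 (fully open). A call has exactly 10 rows; each row is the pose to reach, as a shift and turn from the pose commanded when the call began, along the tool's axes at that moment; what a row does not reach only later rows make up. A row lasts 1/12 s, in which the tool goes at most 41.7 mm and 7.16 degrees, less where a joint would pass 70% of its speed; a pose out of reach is approached as far as the arm can. A call with a gripper value outside its range is refused whole. The fingers move at their own pace and stop on an object; FORCE is the grip in N (left out, the last holds). Time passes only in rows, so rows that repeat a pose let the fingers close, or fill a call up. It gives the time, the measured TCP pose, the force and the opening at its end, in the units of the state.
- telemetry.sense(): the state, without advancing time (a new reading comes with each control period).
- imaging.capture(name): name is "scene" or "top" or "wrist"; returns a dict with "frame" (400x640x3 uint8, red, green, blue), "z_map" (400x640 float32, mm along the optical axis (not along the pixel's ray), 0 where there is no reading), "fx", "fy", "cx", "cy" (pixels), "rvec" (rotation vector, rad) and "tvec" (3), from world to camera coordinates, as OpenCV has them. Camera axes: x right, y down, z forward; pixel columns grow to the right and rows downward; lengths in mm; the calibration is good to about 2 mm. A picture is of the moment at which its call begins.
- ctrl.finish_job(): hands the job in, once; it reports no verdict.
The state is a dict: "time_s": time; "joints": joint angles; "dq": joint speeds; "tau": joint torques, N m; "eef_pos": TCP position; "ee_rot": TCP orientation; "force": force on the tool from outside, world axes, zero at the start; "wrist_torque": the same for the moment, N m; "grip_width": opening from 0.0 (shut) to 1.0 (fully open).
Only numpy, scipy, OpenCV 4.12 (cv2) and the standard library are available. Lean on these libraries where they do the work, as an engineer would, in place of code of your own. Each camera call takes 0.05 s, during which the arm holds its last target.

## Working session

There is one attempt and no reset: what is moved stays moved. The work goes in short steps, Python scripts to look and compute and a shell command to move; the robot and the scene stay as the last step left them, time stands still between calls to the robot, and variables do not carry over. Pictures are saved under pics/ and viewed, and the job is handed in when it is done.

```bash
ls; mkdir -p pics
python3 - <<'E'
from rig import telemetry, imaging, ctrl
import cv2
print(telemetry.sense())
for n in ("scene","top"):
    c=imaging.capture(n); cv2.imwrite(f"pics/{n}0.png",c["frame"][:,:,::-1])
    print(n,c["fx"],c["fy"],c["cx"],c["cy"],c["rvec"],c["tvec"])
E
```

```text
pics
{'time_s': 0.0, 'joints': array([-1.52239203e+00,  3.13428051e-01,  1.49840992e+00,  2.48910468e-06,
        1.33104789e+00, -2.23433380e-01]), 'dq': array([ 2.37718453e-04, -2.09551666e-04,  1.09900169e-03, -3.79124568e-04,
        4.80272455e-04,  7.34802570e-06]), 'tau': array([ 7.26265607e-04, -4.12262785e+01, -2.59743673e+01, -9.79528522e-05,
        4.11902263e-03,  3.96661136e-06]), 'eef_pos': array([ 140.92274835, -505.46392584,  230.75654534]), 'ee_rot': array([ 0.56348962, -0.56278787,  0.42793149, -0.42734518]), 'force': array([-0.40427323, -0.63479488, -0.00112714]), 'wrist_torque': array([-0.0460194 ,  0.01631911,  0.0369409 ]), 'grip_width': 1.0016238174907772}
scene 379.10458585134666 379.10458585134666 321.29452074740277 200.86833097035364 [ 2.1535246   1.03246535 -0.41147097] [-416.69265722 -238.59579012 1322.632765  ]
top 411.15633391763464 411.15633391763464 324.80086498274505 193.78134278838434 [ 2.19929428 -2.22990785  0.03723237] [  -3.51562932  618.4366874  1056.26509884]
```

View pics/scene0.png

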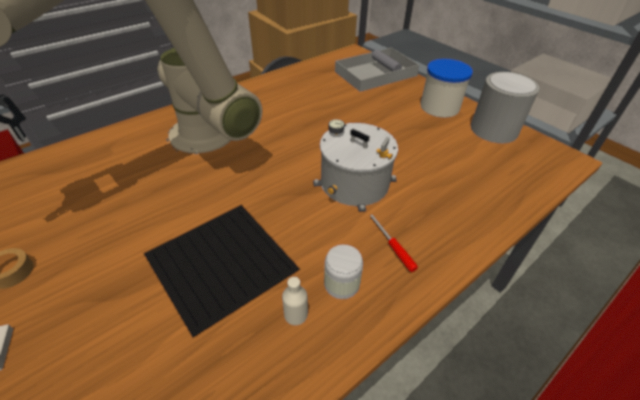

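View pics/top0.png

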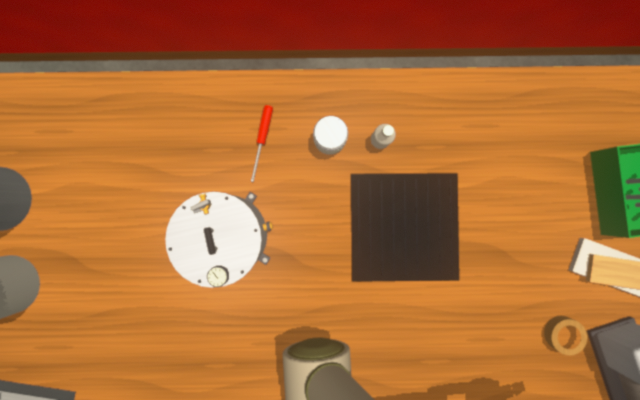

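The top view shows the lid at about (213,239), its handle at (210,241), the tap at (202,206), the gauge at (217,276) and the mat at (405,227). The tin is at (330,134), the glue at (384,135) and the screwdriver at (262,140). Next I'll measure them.

```bash
cat > h.py <<'E'
import numpy as np, cv2
from rig import telemetry, imaging, ctrl
from scipy.spatial.transform import Rotation as R
def cam(n):
    c=imaging.capture(n); c["R"]=cv2.Rodrigues(np.array(c["rvec"]))[0]; c["t"]=np.array(c["tvec"]).reshape(3); return c
def ray(c,u,v,z):
    d=c["R"].T@np.array([(u-c["cx"])/c["fx"],(v-c["cy"])/c["fy"],1]); o=-c["R"].T@c["t"]
    return o+d*(z-o[2])/d[2]
def cloud(c):
    v,u=np.mgrid[0:400,0:640]; z=c["z_map"]
    p=np.stack([(u-c["cx"])/c["fx"]*z,(v-c["cy"])/c["fy"]*z,z],-1)
    return (p-c["t"])@c["R"]
def proj(c,p):
    q=c["R"]@np.array(p)+c["t"]; return c["fx"]*q[0]/q[2]+c["cx"],c["fy"]*q[1]/q[2]+c["cy"]
E
python3 - <<'E'
from h import *
c=cam("top"); P=cloud(c); Z=P[...,2]; f=c["frame"]
cv2.imwrite("pics/topcrop.png",cv2.resize(f[180:300,150:285],None,fx=5,fy=5,interpolation=cv2.INTER_CUBIC)[:,:,::-1])
s=np.s_[180:300,150:285]
def st(name,m):
    v,u=np.nonzero(m); 
    if len(v)<3: print(name,"none"); return
    r=cv2.minAreaRect(np.c_[u,v].astype(np.float32))
    print(name,len(v),"pix",u.mean().round(1),v.mean().round(1),r,"med",np.median(P[m],0).round(1),"mean",P[m].mean(0).round(1))
roi=np.zeros(Z.shape,bool); roi[s]=1
print("hist",np.histogram(Z[s],bins=np.arange(0,230,10)))
disc=roi&(Z>128)&(Z<150); st("disc",disc)
m=(roi&(Z>128)).astype(np.uint8); cn=max(cv2.findContours(m,0,1)[0],key=cv2.contourArea); (u,v),r=cv2.minEnclosingCircle(cn); print("circ",u,v,r,ray(c,u,v,140), r*c['z_map'][230,200]/c['fx'])
g=f.astype(int); dark=roi&(g.sum(2)<150)&(Z>128); st("dark",dark)
for i in range(195,222,2): print(i,Z[i,186:222:2].round(0).astype(int))
mat=(g.max(2)<70)&(Z<25); mm=np.zeros_like(mat); mm[150:300,330:480]=1; mat&=mm
v,u=np.nonzero(mat); q=cv2.minAreaRect(np.c_[u,v].astype(np.float32)); print(q); b=cv2.boxPoints(q); W=np.array([ray(c,*k,6) for k in b]); print(W.round(1),W.mean(0), [np.linalg.norm(W[i]-W[i-1]).round(1) for i in range(4)])
for n,(a,b2,x,y) in dict(tin=(105,165,300,360),glue=(115,160,365,405)).items():
    k=np.zeros_like(mat);k[a:b2,x:y]=1; k&=Z>60; st(n,k); print(P[k].max(0))
E
```

```text
hist (array([2308,   77,   34,   24,   41,   95,   53,   27,   45,   39,    7,
          0,    1, 4992, 1347,   94,   99,  503,   94,   10,    0,    0]), array([  0,  10,  20,  30,  40,  50,  60,  70,  80,  90, 100, 110, 120,
       130, 140, 150, 160, 170, 180, 190, 200, 210, 220]))
disc 6340 pix 213.1 237.7 ((212.75, 238.75003051757812), (94.04522705078125, 94.75232696533203), 45.0) med [519.9 239.8 138.7] mean [519.7 242.6 138.7]
circ 212.6183624267578 238.5382080078125 48.1448860168457 [517.88158673 243.33086666 140.        ] 108.73105
dark none
195 [ -6  -4   1   0   1 138 138 153 156 152 139 137 140 137 141 137 141 139]
197 [  1  -4  -5 142 139 137 135 152 152 152 139 137 136 139 138 139 141 137]
199 [  1 141 140 141 140 141 136 148 161 154 187 178 139 139 138 137 139 138]
201 [139 141 142 141 140 137 137 170 189 187 186 188 171 138 137 140 142 141]
203 [139 140 137 139 138 137 190 188 187 190 190 179 140 139 138 136 141 138]
205 [136 139 141 186 189 189 190 186 188 178 158 155 139 138 139 140 137 138]
207 [139 139 188 188 189 188 186 173 168 166 156 151 138 140 141 137 140 140
[... 559 characters left out ...]
7.0), (104.0, 103.0), 90.0)
[[ 666.1  -85.9    6. ]
 [ 662.5 -354.     6. ]
 [ 393.3 -348.2    6. ]
 [ 397.5  -81.7    6. ]] [ 529.87631589 -217.46278353    6.        ] [np.float64(268.6), np.float64(268.1), np.float64(269.3), np.float64(266.5)]
tin 1004 pix 329.8 133.4 ((328.43585205078125, 135.03761291503906), (54.279518127441406, 58.337181091308594), 86.18592071533203) med [759.9 -25.   98.1] mean [757.2 -24.6 112.1]
[ 803.61578836   15.54142729 1070.49440811]
glue 379 pix 383.8 134.3 ((384.39654541015625, 134.74139404296875), (22.469135284423828, 22.46913719177246), 68.19859313964844) med [ 754.7 -151.7   91.2] mean [ 754.3 -151.6  107.8]
[ 7.83547915e+02 -1.06630726e+00  1.07049441e+03]
```

View pics/topcrop.png

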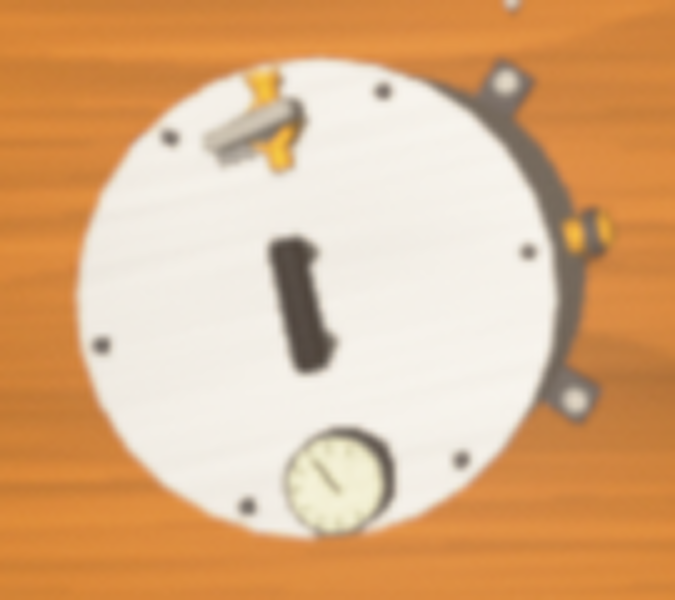

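The crop shows the bar running from (205,145) to (300,103), crossing the brass spout. The handle runs from (290,245) to (310,365), and the gauge is at (337,482). I'll take metric positions from the cloud.

Run:
```python
from h import *
Ps=[cloud(cam("top")) for _ in range(4)]
c=cam("top"); P=np.median(Ps,0); Z=P[...,2]
def st(name,m,z):
    v,u=np.nonzero(m); uv=np.c_[u,v].astype(np.float32)
    W=np.array([ray(c,a,b,z)[:2] for a,b in uv],np.float32)
    mu=W.mean(0); w,V=np.linalg.eigh(np.cov((W-mu).T)); d=V[:,1]
    r=cv2.minAreaRect(W); print(name,len(v),"mean",mu,"rect",r,"pca",np.degrees(np.arctan2(d[1],d[0])),"z",np.median(Z[m]))
k=np.zeros(Z.shape,bool)
def roi(a,b,x,y): q=k.copy(); q[a:b,x:y]=1; return q
st("bar",roi(190,218,185,220)&(Z>183),191-3)
st("handle",roi(225,258,200,220)&(Z>170),179)
st("gauge",roi(262,292,204,230)&(Z>166),174)
st("tin",roi(105,165,300,360)&(Z>92)&(Z<110),100)
st("glue",roi(115,160,365,405)&(Z>115)&(Z<140),130)
# lid disc circle
m=(roi(180,300,150,285)&(Z>131)).astype(np.uint8)
cn=max(cv2.findContours(m,0,1)[0],key=cv2.contourArea)[:,0]
W=np.array([ray(c,a,b,140)[:2] for a,b in cn]); A=np.c_[2*W,np.ones(len(W))]; s=np.linalg.lstsq(A,(W**2).sum(1),rcond=None)[0]
print("disc",s[:2],np.sqrt(s[2]+s[:2]@s[:2]))
st_=telemetry.sense(); Rm=R.from_quat(np.roll(st_["ee_rot"],-1)).as_matrix(); print(Rm.round(3),st_["eef_pos"],st_["time_s"])
```

```text
bar 93 mean [595.58124 258.92117] rect ((595.4454345703125, 258.9965515136719), (9.935147285461426, 41.91697692871094), 23.77912139892578) pca 113.3699439998876 z 188.08335866840662
handle 188 mean [517.7452  242.06519] rect ((517.4818725585938, 241.85362243652344), (59.1466178894043, 15.004576683044434), 11.66170597076416) pca -168.18649744803858 z 177.01675324090806
gauge 357 mean [439.6722  226.20116] rect ((439.6015319824219, 226.59971618652344), (45.36594009399414, 43.11661148071289), 89.11430358886719) pca 119.42156032927907 z 172.07662261785316
tin 802 mean [763.1968   -25.744776] rect ((763.0579223632812, -26.07695770263672), (73.82240295410156, 75.65269470214844), 44.295509338378906) pca 164.76205275185677 z 98.81144974535582
glue 97 mean [ 759.89044 -156.24677] rect ((760.2308959960938, -155.8986053466797), (23.039228439331055, 23.138216018676758), 89.0137710571289) pca 137.01311988450144 z 128.50239363351469
disc [517.42513134 242.78037049] 106.2972496476688
[[ 0.268 -0.     0.963]
 [-0.963  0.     0.268]
 [-0.    -1.     0.   ]] [ 140.93251228 -505.69523624  231.2044264 ] 0.4
```

```bash
cat >> h.py <<'E'
def plan(p,yaw):
    "delta cm & twist about tool y to get tool x at yaw deg with tool down at p"
    s=telemetry.sense(); M=R.from_quat(np.roll(s["ee_rot"],-1)).as_matrix()
    x=np.array([np.cos(np.radians(yaw)),np.sin(np.radians(yaw)),0]); y=np.array([0,0,-1.]); T=np.c_[x,y,np.cross(x,y)]
    print("t",s["time_s"],"pos",s["eef_pos"].round(1),"yaw",np.degrees(np.arctan2(M[1,0],M[0,0])).round(2),"j",s["joints"].round(2),"F",s["force"].round(1),"g",round(s["grip_width"],3))
    print("d cm",(M.T@(np.array(p)-s["eef_pos"])/10).round(2),"twist",R.from_matrix(M.T@T).as_rotvec().round(3))
E
python3 -m handwheel '[{"delta_pos":[-2.7,-0.3,2.9],"twist":[0,-0.1,0],"jaw":0.4},{"delta_pos":[-5.4,-0.6,5.8],"twist":[0,-0.2,0],"jaw":0.4},{"delta_pos":[-8.1,-0.9,8.7],"twist":[0,-0.3,0],"jaw":0.4},{"delta_pos":[-10.8,-1.2,11.6],"twist":[0,-0.4,0],"jaw":0.4},{"delta_pos":[-13.5,-1.5,14.5],"twist":[0,-0.5,0],"jaw":0.4},{"delta_pos":[-16.2,-1.8,17.4],"twist":[0,-0.6,0],"jaw":0.4},{"delta_pos":[-18.9,-2.1,20.3],"twist":[0,-0.7,0],"jaw":0.4},{"delta_pos":[-21.6,-2.4,23.2],"twist":[0,-0.8,0],"jaw":0.4},{"delta_pos":[-24.3,-2.7,26.1],"twist":[0,-0.9,0],"jaw":0.4},{"delta_pos":[-27.0,-3.0,29.0],"twist":[0,-1.0,0],"jaw":0.4}]' 30
python3 -c "
from h import *
plan((595.5,259,250),23.4)"
```

```text
time_s: 1.23
eef_pos: [348.3, -166.0, 261.7]
ee_rot: [-0.699, 0.7, -0.103, 0.104]
force: [0.4, -0.8, 0.9]
grip_width: 0.399
t 1.2333 pos [ 348.3 -166.   261.7] yaw -16.87 j [-0.75 -0.03  1.81  0.    1.35 -0.46] F [ 0.4 -0.8  0.9] g 0.399
d cm [11.32  1.16 47.84] twist [ 0.001 -0.703  0.001]
```

```bash
python3 -m handwheel '[{"delta_pos":[0.9,0,3.9],"twist":[0,-0.07,0],"jaw":0.4},{"delta_pos":[1.8,0,7.8],"twist":[0,-0.14,0],"jaw":0.4},{"delta_pos":[2.7,0,11.7],"twist":[0,-0.21,0],"jaw":0.4},{"delta_pos":[3.6,0,15.6],"twist":[0,-0.28,0],"jaw":0.4},{"delta_pos":[4.5,0,19.5],"twist":[0,-0.35,0],"jaw":0.4},{"delta_pos":[5.4,0,23.4],"twist":[0,-0.42,0],"jaw":0.4},{"delta_pos":[6.3,0,27.3],"twist":[0,-0.49,0],"jaw":0.4},{"delta_pos":[7.2,0,31.2],"twist":[0,-0.56,0],"jaw":0.4},{"delta_pos":[8.1,0,35.1],"twist":[0,-0.63,0],"jaw":0.4},{"delta_pos":[9.0,0,39.0],"twist":[0,-0.7,0],"jaw":0.4}]'
python3 -c "
from h import *
plan((595.5,259,250),23.4)"
```

```text
time_s: 2.07
eef_pos: [549.2, 180.5, 261.2]
ee_rot: [-0.693, 0.693, 0.142, -0.142]
force: [0.7, -0.8, 0.5]
grip_width: 0.398
t 2.0667 pos [549.2 180.5 261.2] yaw 23.2 j [ 0.12  0.41  1.28 -0.    1.45 -0.29] F [ 0.7 -0.8  0.5] g 0.398
d cm [7.35 1.12 5.39] twist [ 0.    -0.004  0.   ]
```

```bash
python3 -m handwheel '[{"delta_pos":[2.4,0,1.8],"twist":[0,0,0],"jaw":0.4},{"delta_pos":[4.8,0,3.6],"twist":[0,0,0],"jaw":0.4},{"delta_pos":[7.3,0,5.4],"twist":[0,0,0],"jaw":0.4},{"delta_pos":[7.3,0,5.4],"twist":[0,0,0],"jaw":0.4},{"delta_pos":[7.3,0,5.4],"twist":[0,0,0],"jaw":0.4},{"delta_pos":[7.3,0,5.4],"twist":[0,0,0],"jaw":0.4},{"delta_pos":[7.3,0,5.4],"twist":[0,0,0],"jaw":0.4},{"delta_pos":[7.3,0,5.4],"twist":[0,0,0],"jaw":0.4},{"delta_pos":[7.3,0,5.4],"twist":[0,0,0],"jaw":0.4},{"delta_pos":[7.3,0,5.4],"twist":[0,0,0],"jaw":0.4}]'
python3 - <<'E'
from h import *
plan((595.5,259,164),23.4)
c=cam("wrist"); cv2.imwrite("pics/w1.png",c["frame"][:,:,::-1])
P=cloud(c); Z=P[...,2]
d=np.hypot(P[...,0]-595.5,P[...,1]-259)
m=(Z>180)&(Z<198)&(d<40)
v,u=np.nonzero(m); print(len(v))
if len(v):
    W=np.array([ray(c,a,b,191)[:2] for a,b in zip(u,v)],np.float32); print(cv2.minAreaRect(W),W.mean(0))
print(proj(c,(595.5,259,191)))
E
```

```text
time_s: 2.9
eef_pos: [594.8, 256.1, 261.7]
ee_rot: [0.693, -0.693, -0.141, 0.14]
force: [0.1, 0.6, -0.5]
grip_width: 0.402
t 2.9 pos [594.8 256.1 261.7] yaw 22.94 j [ 0.23  0.58  1.02  0.    1.54 -0.17] F [ 0.1  0.6 -0.5] g 0.402
d cm [0.18 9.77 0.24] twist [ 0.    -0.008  0.   ]
875
((594.060791015625, 261.1976013183594), (9.62067699432373, 41.8601188659668), 24.76293182373047) [593.90765 261.58496]
(np.float64(318.02332722497096), np.float64(212.56052837984012))
```

View pics/w1.png

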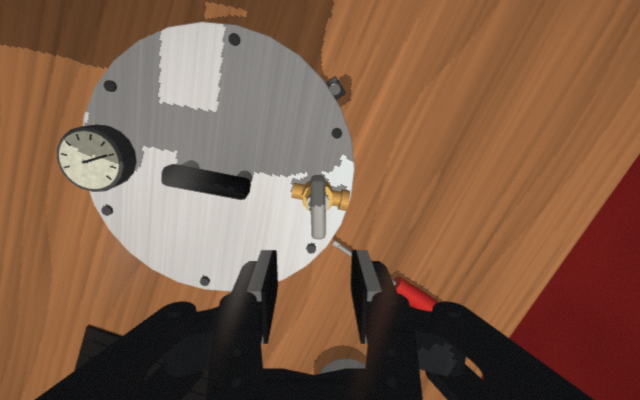

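The wrist view shows the bar at (318,207), between the finger lines at (270,290) and (365,290). Both views agree on its position within 3 mm, so I'll use the average and go down.

```bash
python3 -m handwheel '[{"delta_pos":[0.15,2,0.37],"twist":[0,-0.015,0],"jaw":0.4},{"delta_pos":[0.15,4,0.37],"twist":[0,-0.015,0],"jaw":0.4},{"delta_pos":[0.15,6,0.37],"twist":[0,-0.015,0],"jaw":0.4},{"delta_pos":[0.15,7.5,0.37],"twist":[0,-0.015,0],"jaw":0.4},{"delta_pos":[0.15,8.7,0.37],"twist":[0,-0.015,0],"jaw":0.4},{"delta_pos":[0.15,9.7,0.37],"twist":[0,-0.015,0],"jaw":0.4},{"delta_pos":[0.15,9.7,0.37],"twist":[0,-0.015,0],"jaw":0.4},{"delta_pos":[0.15,9.7,0.37],"twist":[0,-0.015,0],"jaw":0.4},{"delta_pos":[0.15,9.7,0.37],"twist":[0,-0.015,0],"jaw":0.4},{"delta_pos":[0.15,9.7,0.37],"twist":[0,-0.015,0],"jaw":0.4}]'
python3 - <<'E'
from h import *
plan((594.8,260,164),24)
c=cam("wrist"); cv2.imwrite("pics/w2.png",c["frame"][:,:,::-1])
E
```

```text
time_s: 3.78
eef_pos: [595.1, 260.7, 165.4]
ee_rot: [0.692, -0.692, -0.147, 0.145]
force: [0.3, 0.4, 0.4]
grip_width: 0.401
t 3.7833 pos [595.1 260.7 165.4] yaw 23.84 j [ 0.23  0.64  1.17 -0.    1.33 -0.18] F [0.3 0.4 0.4] g 0.401
d cm [-0.06  0.14 -0.05] twist [ 0.    -0.003  0.002]
```

View pics/w2.png

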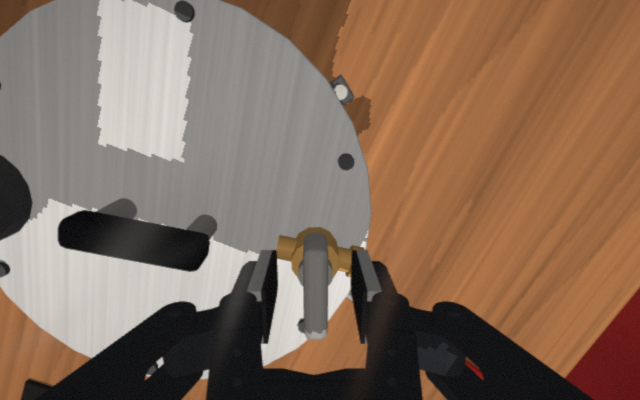

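The bar, at (315,285), is centred between the pads at (267,290) and (362,290). Closing.

```bash
python3 -m handwheel '[{"delta_pos":[0,0,0],"twist":[0,0,0],"jaw":0.25},{"delta_pos":[0,0,0],"twist":[0,0,0],"jaw":0.15},{"delta_pos":[0,0,0],"twist":[0,0,0],"jaw":0.05},{"delta_pos":[0,0,0],"twist":[0,0,0],"jaw":0},{"delta_pos":[0,0,0],"twist":[0,0,0],"jaw":0},{"delta_pos":[0,0,0],"twist":[0,0,0],"jaw":0},{"delta_pos":[0,0,0],"twist":[0,0,0],"jaw":0},{"delta_pos":[0,0,0],"twist":[0,0,0],"jaw":0},{"delta_pos":[0,0,0],"twist":[0,0,0],"jaw":0},{"delta_pos":[0,0,0],"twist":[0,0,0],"jaw":0}]' 25
python3 - <<'E'
from h import *
plan((594.8,260,164),101.85)
print(telemetry.sense()["wrist_torque"])
E
```

```text
time_s: 4.67
eef_pos: [595.0, 260.6, 164.7]
ee_rot: [0.692, -0.692, -0.146, 0.146]
force: [0.7, 1.1, 5.0]
grip_width: 0.114
t 4.6667 pos [595.  260.6 164.7] yaw 23.83 j [ 0.23  0.64  1.17  0.    1.33 -0.18] F [0.7 1.1 5. ] g 0.114
d cm [-0.04  0.07 -0.05] twist [ 1.000e-03 -1.362e+00  1.000e-03]
[-0.01140496  0.02486694  0.00813038]
```

```bash
python3 -m handwheel '[{"delta_pos":[0,0,0],"twist":[0,-0.08,0],"jaw":0},{"delta_pos":[0,0,0],"twist":[0,-0.16,0],"jaw":0},{"delta_pos":[0,0,0],"twist":[0,-0.24,0],"jaw":0},{"delta_pos":[0,0,0],"twist":[0,-0.32,0],"jaw":0},{"delta_pos":[0,0,0],"twist":[0,-0.4,0],"jaw":0},{"delta_pos":[0,0,0],"twist":[0,-0.48,0],"jaw":0},{"delta_pos":[0,0,0],"twist":[0,-0.56,0],"jaw":0},{"delta_pos":[0,0,0],"twist":[0,-0.64,0],"jaw":0},{"delta_pos":[0,0,0],"twist":[0,-0.72,0],"jaw":0},{"delta_pos":[0,0,0],"twist":[0,-0.8,0],"jaw":0}]'
python3 - <<'E'
from h import *
plan((594.8,260,164),101.85)
print(telemetry.sense()["wrist_torque"])
E
```

```text
time_s: 5.5
eef_pos: [594.3, 259.9, 164.7]
ee_rot: [-0.58, 0.58, 0.404, -0.406]
force: [-4.6, -4.0, 8.5]
grip_width: 0.112
t 5.5 pos [594.3 259.9 164.7] yaw 69.87 j [ 0.23  0.64  1.17 -0.    1.33 -0.99] F [-4.6 -4.   8.5] g 0.112
d cm [ 0.02  0.07 -0.04] twist [-0.001 -0.558 -0.002]
[-0.71763985  0.71989745 -0.02381005]
```

```bash
python3 -m handwheel '[{"delta_pos":[0,0,0],"twist":[0,-0.08,0],"jaw":0},{"delta_pos":[0,0,0],"twist":[0,-0.16,0],"jaw":0},{"delta_pos":[0,0,0],"twist":[0,-0.24,0],"jaw":0},{"delta_pos":[0,0,0],"twist":[0,-0.32,0],"jaw":0},{"delta_pos":[0,0,0],"twist":[0,-0.4,0],"jaw":0},{"delta_pos":[0,0,0],"twist":[0,-0.46,0],"jaw":0},{"delta_pos":[0,0,0],"twist":[0,-0.51,0],"jaw":0},{"delta_pos":[0,0,0],"twist":[0,-0.54,0],"jaw":0},{"delta_pos":[0,0,0],"twist":[0,-0.55,0],"jaw":0},{"delta_pos":[0,0,0],"twist":[0,-0.55,0],"jaw":0}]'
python3 - <<'E'
from h import *
plan((594.8,260,164),101.85)
print(telemetry.sense()["wrist_torque"])
c=cam("wrist"); cv2.imwrite("pics/w3.png",c["frame"][:,:,::-1])
E
```

```text
time_s: 6.33
eef_pos: [594.4, 259.6, 164.7]
ee_rot: [0.449, -0.449, -0.546, 0.547]
force: [-4.2, -5.5, 7.9]
grip_width: 0.112
t 6.3333 pos [594.4 259.6 164.7] yaw 101.2 j [ 0.23  0.64  1.17 -0.    1.33 -1.53] F [-4.2 -5.5  7.9] g 0.112
d cm [ 0.04  0.07 -0.05] twist [-0.002 -0.011 -0.002]
[-0.95553916  0.71495801  0.07254971]
```

View pics/w3.png

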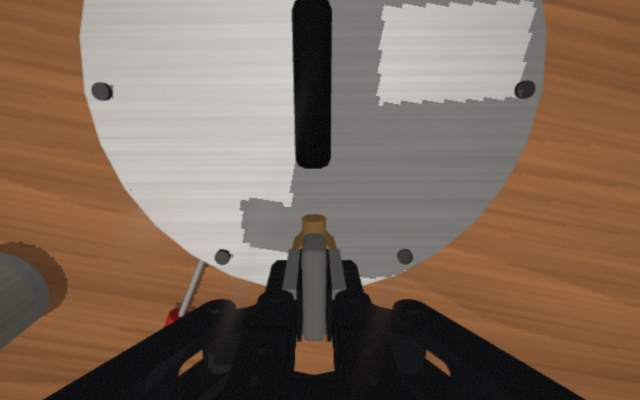

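The bar (314,290), spout (314,222) and handle (312,80) now line up. I'll nudge the tap gently to find its stop.

```bash
python3 -m handwheel '[{"delta_pos":[0,0,0],"twist":[0,-0.01,0],"jaw":0},{"delta_pos":[0,0,0],"twist":[0,-0.02,0],"jaw":0},{"delta_pos":[0,0,0],"twist":[0,-0.02,0],"jaw":0},{"delta_pos":[0,0,0],"twist":[0,-0.02,0],"jaw":0},{"delta_pos":[0,0,0],"twist":[0,-0.02,0],"jaw":0},{"delta_pos":[0,0,0],"twist":[0,-0.02,0],"jaw":0},{"delta_pos":[0,0,0],"twist":[0,-0.02,0],"jaw":0},{"delta_pos":[0,0,0],"twist":[0,-0.02,0],"jaw":0},{"delta_pos":[0,0,0],"twist":[0,-0.02,0],"jaw":0},{"delta_pos":[0,0,0],"twist":[0,-0.02,0],"jaw":0}]'
python3 - <<'E'
from h import *
plan((594.8,260,164),101.85)
print(telemetry.sense()["wrist_torque"])
E
```

```text
time_s: 7.22
eef_pos: [594.5, 259.8, 164.7]
ee_rot: [0.444, -0.444, -0.55, 0.551]
force: [-4.4, -5.1, 7.5]
grip_width: 0.113
t 7.2167 pos [594.5 259.8 164.7] yaw 102.29 j [ 0.23  0.64  1.17 -0.    1.33 -1.55] F [-4.4 -5.1  7.5] g 0.113
d cm [ 0.02  0.07 -0.04] twist [-0.001  0.008 -0.001]
[-0.72290915  0.57377036 -0.2491619 ]
```

```bash
python3 -m handwheel '[{"delta_pos":[0,0,0],"twist":[0,0,0],"jaw":0.4},{"delta_pos":[0,0,0],"twist":[0,0,0],"jaw":0.4},{"delta_pos":[0,0,0],"twist":[0,0,0],"jaw":0.4},{"delta_pos":[0,0,0],"twist":[0,0,0],"jaw":0.4},{"delta_pos":[0,-1,0],"twist":[0,0,0],"jaw":0.4},{"delta_pos":[0,-3,0],"twist":[0,0,0],"jaw":0.4},{"delta_pos":[0,-5,0],"twist":[0,0,0],"jaw":0.4},{"delta_pos":[0,-7.5,0],"twist":[0,0,0],"jaw":0.4},{"delta_pos":[0,-7.5,0],"twist":[0,0,0],"jaw":0.4},{"delta_pos":[0,-7.5,0],"twist":[0,0,0],"jaw":0.4}]'
python3 - <<'E'
from h import *
plan((517.6,242.3,153),101.85)
c=cam("wrist"); cv2.imwrite("pics/w4.png",c["frame"][:,:,::-1])
P=cloud(c);Z=P[...,2]
def pc(n,m,z):
    v,u=np.nonzero(m); W=np.array([ray(c,a,b,z)[:2] for a,b in zip(u,v)],np.float32); print(n,len(v),cv2.minAreaRect(W),W.mean(0))
d=np.hypot(P[...,0]-594.8,P[...,1]-260); pc("bar",(Z>180)&(Z<198)&(d<30),191)
d=np.hypot(P[...,0]-517.6,P[...,1]-242); pc("handle",(Z>170)&(Z<185)&(d<40),179)
E
```

```text
time_s: 8.05
eef_pos: [595.2, 260.8, 241.2]
ee_rot: [-0.443, 0.444, 0.552, -0.55]
force: [0.8, -1.3, -0.4]
grip_width: 0.4
t 8.05 pos [595.2 260.8 241.2] yaw 102.34 j [ 0.23  0.59  1.05  0.    1.49 -1.55] F [ 0.8 -1.3 -0.4] g 0.4
d cm [-0.15  8.8   8.  ] twist [0.003 0.008 0.   ]
bar 1021 ((592.345458984375, 259.03485107421875), (42.6938591003418, 9.199102401733398), 11.908400535583496) [591.80396 258.7749 ]
handle 2550 ((516.5782470703125, 243.13385009765625), (58.348304748535156, 13.36881160736084), 11.756362915039062) [515.3525  242.73828]
```

View pics/w4.png

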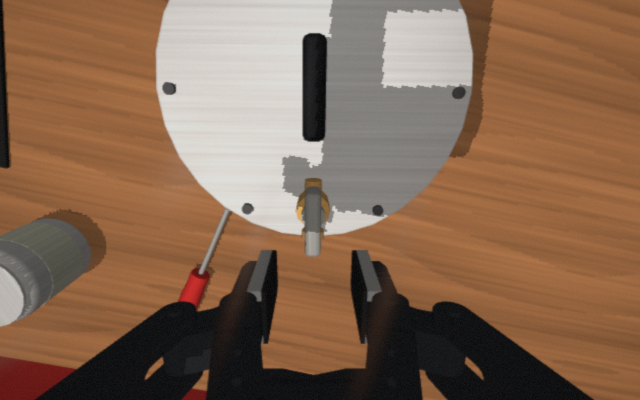

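The bar's yaw is 11.9° and the handle's is 11.8°, so the tap is fully open. Next I move over the handle and go down.

```bash
python3 -m handwheel '[{"delta_pos":[0,0,3],"twist":[0,0.008,0],"jaw":0.5},{"delta_pos":[-0.1,0,6],"twist":[0,0.008,0],"jaw":0.5},{"delta_pos":[-0.1,0,8],"twist":[0,0.008,0],"jaw":0.5},{"delta_pos":[-0.1,1,8],"twist":[0,0.008,0],"jaw":0.5},{"delta_pos":[-0.1,3,8],"twist":[0,0.008,0],"jaw":0.5},{"delta_pos":[-0.1,5,8],"twist":[0,0.008,0],"jaw":0.5},{"delta_pos":[-0.1,7,8],"twist":[0,0.008,0],"jaw":0.5},{"delta_pos":[-0.1,8,8],"twist":[0,0.008,0],"jaw":0.5},{"delta_pos":[-0.1,8.7,8],"twist":[0,0.008,0],"jaw":0.5},{"delta_pos":[-0.1,8.7,8],"twist":[0,0.008,0],"jaw":0.5}]'
python3 - <<'E'
from h import *
plan((517.3,242.7,153),101.85)
c=cam("wrist"); cv2.imwrite("pics/w5.png",c["frame"][:,:,::-1])
E
```

```text
time_s: 8.93
eef_pos: [516.5, 242.4, 150.8]
ee_rot: [0.446, -0.445, -0.548, 0.55]
force: [0.3, -0.1, 0.7]
grip_width: 0.503
t 8.9333 pos [516.5 242.4 150.8] yaw 101.87 j [ 0.23  0.48  1.47  0.    1.19 -1.54] F [ 0.3 -0.1  0.7] g 0.503
d cm [ 0.01 -0.22 -0.09] twist [-0.003  0.    -0.   ]
```

View pics/w5.png

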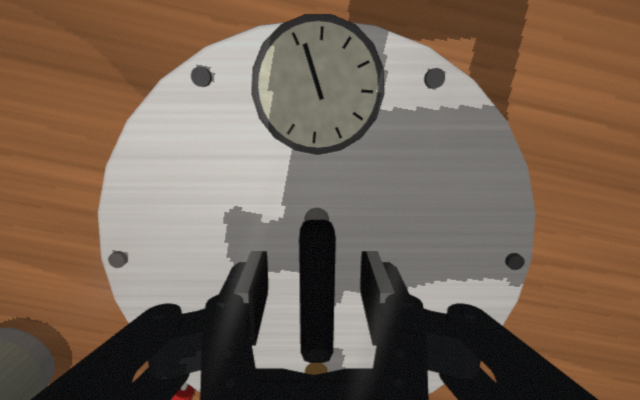

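The handle, at (317,285), is centred between the pads. Closing firmly.

```bash
python3 -m handwheel '[{"delta_pos":[0,-0.2,-0.1],"twist":[0,0,0],"jaw":0.3},{"delta_pos":[0,-0.2,-0.1],"twist":[0,0,0],"jaw":0.2},{"delta_pos":[0,-0.2,-0.1],"twist":[0,0,0],"jaw":0.1},{"delta_pos":[0,-0.2,-0.1],"twist":[0,0,0],"jaw":0},{"delta_pos":[0,-0.2,-0.1],"twist":[0,0,0],"jaw":0},{"delta_pos":[0,-0.2,-0.1],"twist":[0,0,0],"jaw":0},{"delta_pos":[0,-0.2,-0.1],"twist":[0,0,0],"jaw":0},{"delta_pos":[0,-0.2,-0.1],"twist":[0,0,0],"jaw":0},{"delta_pos":[0,-0.2,-0.1],"twist":[0,0,0],"jaw":0},{"delta_pos":[0,-0.2,-0.1],"twist":[0,0,0],"jaw":0}]' 80
python3 - <<'E'
from h import *
plan((517.3,242.7,153),101.85)
E
```

```text
time_s: 9.82
eef_pos: [518.5, 243.1, 155.9]
ee_rot: [-0.445, 0.446, 0.55, -0.548]
force: [0.4, 1.4, 5.6]
grip_width: 0.144
t 9.8167 pos [518.5 243.1 155.9] yaw 101.87 j [ 0.23  0.48  1.46  0.    1.2  -1.54] F [0.4 1.4 5.6] g 0.144
d cm [-0.01  0.29  0.13] twist [0.003 0.    0.   ]
```

Run:
```python
from h import *
for i in range(4):
    c=cam("wrist"); s=telemetry.sense(); print(s["eef_pos"].round(1),s["force"].round(1),s["grip_width"])
cv2.imwrite("pics/w6.png",c["frame"][:,:,::-1])
c=cam("scene"); f=c["frame"]; cv2.imwrite("pics/s6.png",cv2.resize(f[60:220,260:460],None,fx=4,fy=3.75,interpolation=2)[:,:,::-1])
```

```text
[518.6 243.1 155.9] [-0.2  0.6  6.3] 0.14375304355625426
[518.5 243.1 155.8] [ 0.3 -0.6  6.4] 0.14874333169545786
[518.6 243.1 155.9] [-0.5  0.6  5.2] 0.14405303719616935
[518.5 243.  155.8] [0.1 1.6 6.5] 0.14259951860778058
```

View pics/w6.png

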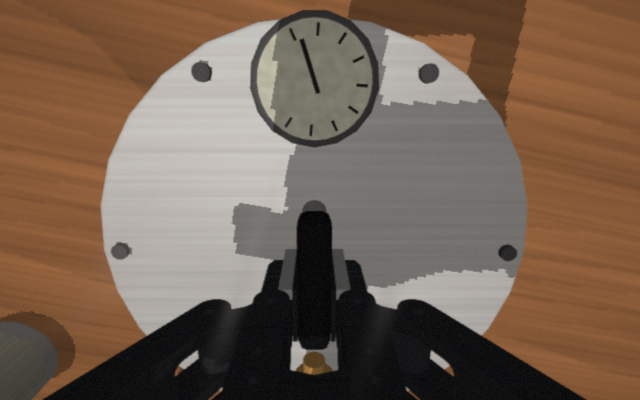

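View pics/s6.png

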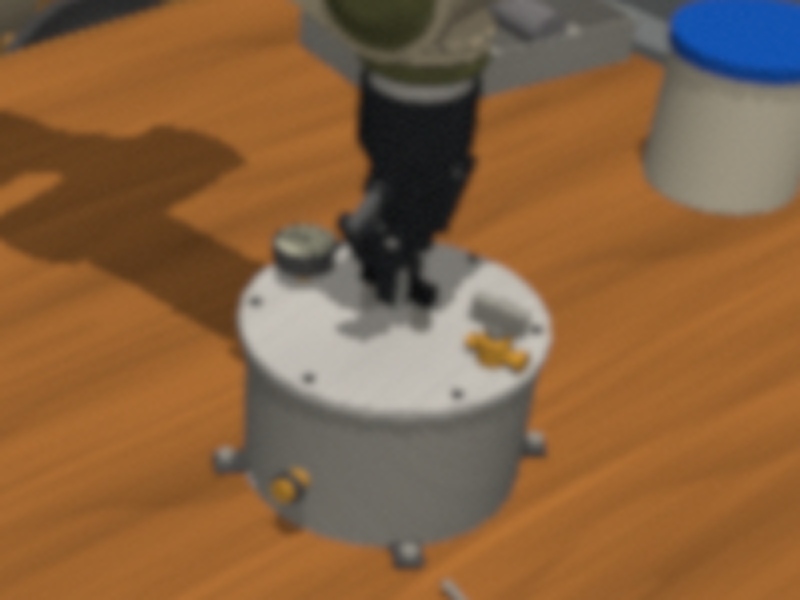

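The pads hold the handle squarely at (315,280), and the bar is in line with the spout. Lifting slowly, straight up.

```bash
python3 -m handwheel '[{"delta_pos":[0,-0.2,0],"twist":[0,0,0],"jaw":0},{"delta_pos":[0,-0.5,0],"twist":[0,0,0],"jaw":0},{"delta_pos":[0,-0.9,0],"twist":[0,0,0],"jaw":0},{"delta_pos":[0,-1.4,0],"twist":[0,0,0],"jaw":0},{"delta_pos":[0,-1.9,0],"twist":[0,0,0],"jaw":0},{"delta_pos":[0,-2.4,0],"twist":[0,0,0],"jaw":0},{"delta_pos":[0,-2.9,0],"twist":[0,0,0],"jaw":0},{"delta_pos":[0,-3.3,0],"twist":[0,0,0],"jaw":0},{"delta_pos":[0,-3.6,0],"twist":[0,0,0],"jaw":0},{"delta_pos":[0,-3.8,0],"twist":[0,0,0],"jaw":0}]'
python3 - <<'E'
from h import *
plan((529.9,-217.5,195),101.85)
print(telemetry.sense()["wrist_torque"])
c=cam("scene"); f=c["frame"]; cv2.imwrite("pics/s7.png",cv2.resize(f[60:220,260:460],None,fx=4,fy=3.75,interpolation=2)[:,:,::-1])
E
```

```text
time_s: 10.9
eef_pos: [517.8, 242.8, 192.8]
ee_rot: [-0.446, 0.446, 0.549, -0.549]
force: [0.1, 0.6, -6.9]
grip_width: 0.144
t 10.9 pos [517.8 242.8 192.8] yaw 101.87 j [ 0.23  0.45  1.41  0.    1.29 -1.54] F [ 0.1  0.6 -6.9] g 0.144
d cm [-45.29  -0.23   8.29] twist [0. 0. 0.]
[ 0.02839352  0.02527681 -0.02307551]
```

View pics/s7.png

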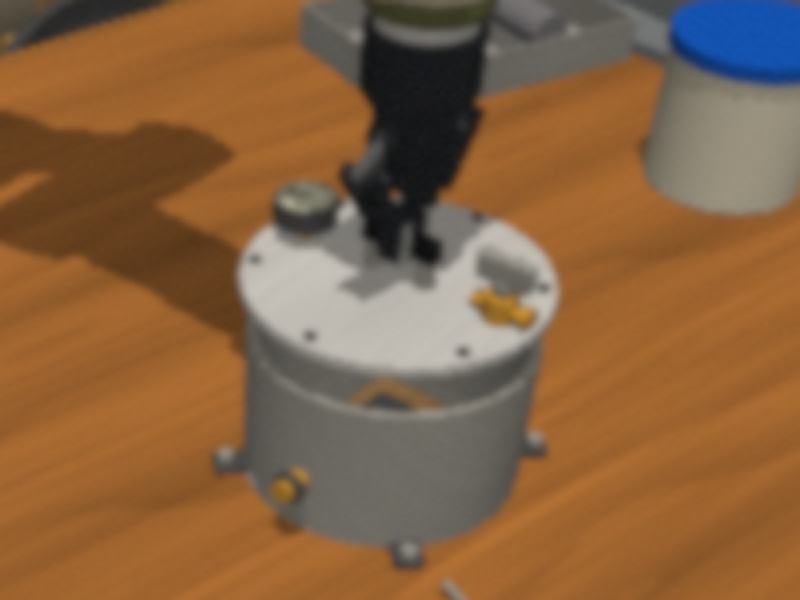

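The lid is off and level, with the mould visible in the pot. Carrying it toward the mat.

```bash
python3 -m handwheel '[{"delta_pos":[0,-1,0],"twist":[0,0,0],"jaw":0},{"delta_pos":[-0.6,-2.2,0.1],"twist":[0,0,0],"jaw":0},{"delta_pos":[-1.8,-3.2,0.3],"twist":[0,0,0],"jaw":0},{"delta_pos":[-3.6,-4,0.7],"twist":[0,0,0],"jaw":0},{"delta_pos":[-6,-4,1.1],"twist":[0,0,0],"jaw":0},{"delta_pos":[-9,-4,1.6],"twist":[0,0,0],"jaw":0},{"delta_pos":[-12,-4,2.2],"twist":[0,0,0],"jaw":0},{"delta_pos":[-15,-4,2.7],"twist":[0,0,0],"jaw":0},{"delta_pos":[-18,-4,3.3],"twist":[0,0,0],"jaw":0},{"delta_pos":[-21,-4,3.8],"twist":[0,0,0],"jaw":0}]'
python3 -c "
from h import *
plan((529.9,-217.5,230),101.85)"
```

```text
time_s: 11.78
eef_pos: [523.5, 26.9, 233.6]
ee_rot: [-0.445, 0.446, 0.549, -0.549]
force: [1.0, -0.9, -7.4]
grip_width: 0.145
t 11.7833 pos [523.5  26.9 233.6] yaw 101.84 j [-0.17  0.31  1.5  -0.    1.33 -1.95] F [ 1.  -0.9 -7.4] g 0.145
d cm [-24.06   0.38   4.39] twist [ 0.001 -0.    -0.001]
```

```bash
python3 -m handwheel '[{"delta_pos":[-3,0,0.5],"twist":[0,0,0],"jaw":0},{"delta_pos":[-6,0,1.1],"twist":[0,0,0],"jaw":0},{"delta_pos":[-9,0,1.6],"twist":[0,0,0],"jaw":0},{"delta_pos":[-12,0,2.2],"twist":[0,0,0],"jaw":0},{"delta_pos":[-15,0,2.7],"twist":[0,0,0],"jaw":0},{"delta_pos":[-18,0,3.3],"twist":[0,0,0],"jaw":0},{"delta_pos":[-20.5,0,3.7],"twist":[0,0,0],"jaw":0},{"delta_pos":[-22.5,0,4.1],"twist":[0,0,0],"jaw":0},{"delta_pos":[-23.3,0,4.3],"twist":[0,0,0],"jaw":0},{"delta_pos":[-23.5,0,4.3],"twist":[0,0,0],"jaw":0}]'
python3 - <<'E'
from h import *
plan((529.9,-217.5,60),101.85)
c=cam("top"); f=c["frame"]; cv2.imwrite("pics/t8.png",f[:,:,::-1])
P=cloud(c);Z=P[...,2]
m=np.zeros(Z.shape,np.uint8); m[130:310,310:500]=1; m&=((Z>195)&(Z<230)).astype(np.uint8)
if m.any(): print("disc z",np.median(Z[m>0]))
c=cam("scene"); f=c["frame"]; cv2.imwrite("pics/s8.png",f[:,:,::-1])
E
```

```text
time_s: 12.62
eef_pos: [529.4, -211.6, 233.0]
ee_rot: [0.446, -0.447, -0.548, 0.549]
force: [-0.7, 0.3, -7.4]
grip_width: 0.141
t 12.6167 pos [ 529.4 -211.6  233. ] yaw 101.73 j [-0.59  0.41  1.35 -0.    1.38 -2.36] F [-0.7  0.3 -7.4] g 0.141
d cm [-0.57 17.3   0.08] twist [ 0.    -0.002 -0.001]
disc z 215.8057461488831
```

View pics/t8.png

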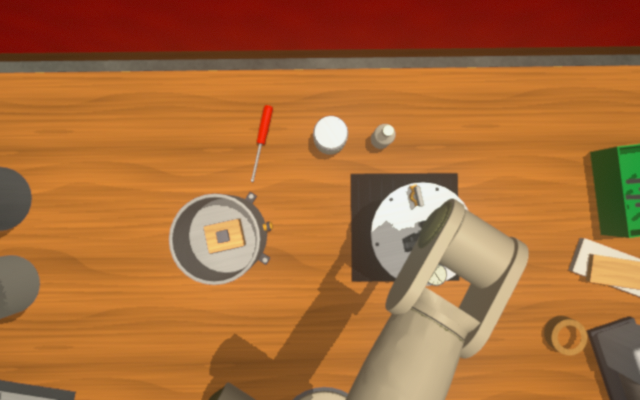

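View pics/s8.png

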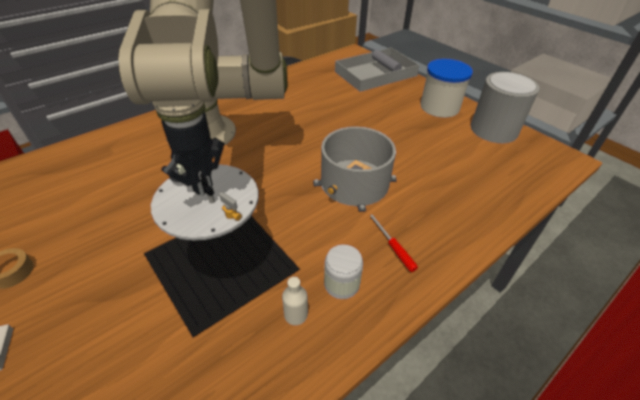

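The lid is level above the mat (top view (420,228), shifted by its height), and the bystanders have not moved. Descending.

```bash
python3 -m handwheel '[{"delta_pos":[-0.2,1,0],"twist":[0,0,0],"jaw":0},{"delta_pos":[-0.3,2.5,0],"twist":[0,0,0],"jaw":0},{"delta_pos":[-0.3,4.5,0],"twist":[0,0,0],"jaw":0},{"delta_pos":[-0.3,6.5,0],"twist":[0,0,0],"jaw":0},{"delta_pos":[-0.3,8.5,0],"twist":[0,0,0],"jaw":0},{"delta_pos":[-0.3,10.5,0],"twist":[0,0,0],"jaw":0},{"delta_pos":[-0.3,12.5,0],"twist":[0,0,0],"jaw":0},{"delta_pos":[-0.3,14,0],"twist":[0,0,0],"jaw":0},{"delta_pos":[-0.3,15,0],"twist":[0,0,0],"jaw":0},{"delta_pos":[-0.3,15.5,0],"twist":[0,0,0],"jaw":0}]'
python3 -m handwheel '[{"delta_pos":[0,0,0],"twist":[0,0,0],"jaw":0},{"delta_pos":[0,0,0],"twist":[0,0,0],"jaw":0},{"delta_pos":[0,0.2,0],"twist":[0,0,0],"jaw":0},{"delta_pos":[0,0.4,0],"twist":[0,0,0],"jaw":0},{"delta_pos":[0,0.6,0],"twist":[0,0,0],"jaw":0},{"delta_pos":[0,0.8,0],"twist":[0,0,0],"jaw":0},{"delta_pos":[0,1.0,0],"twist":[0,0,0],"jaw":0},{"delta_pos":[0,1.2,0],"twist":[0,0,0],"jaw":0},{"delta_pos":[0,1.2,0],"twist":[0,0,0],"jaw":0},{"delta_pos":[0,1.2,0],"twist":[0,0,0],"jaw":0}]'
python3 - <<'E'
from h import *
plan((529.9,-217.5,54),101.85)
c=cam("top"); f=c["frame"]; cv2.imwrite("pics/t9.png",cv2.resize(f[150:310,320:500],None,fx=4,fy=3.75)[:,:,::-1])
c=cam("scene"); f=c["frame"]; cv2.imwrite("pics/s9.png",cv2.resize(f[150:350,120:320],None,fx=4,fy=3,interpolation=2)[:,:,::-1])
E
```

```text
time_s: 13.55
eef_pos: [530.2, -211.2, 75.7]
ee_rot: [0.446, -0.445, -0.549, 0.549]
force: [-0.3, -0.6, -8.0]
grip_width: 0.141
time_s: 14.38
eef_pos: [530.7, -212.3, 65.2]
ee_rot: [0.446, -0.446, -0.549, 0.549]
force: [-0.9, 0.1, -7.8]
grip_width: 0.147
t 14.3833 pos [ 530.7 -212.3   65.2] yaw 101.87 j [-0.59  0.59  1.54 -0.    1.01 -2.36] F [-0.9  0.1 -7.8] g 0.147
d cm [-0.49  1.12  0.18] twist [-0.  0.  0.]
```

View pics/t9.png

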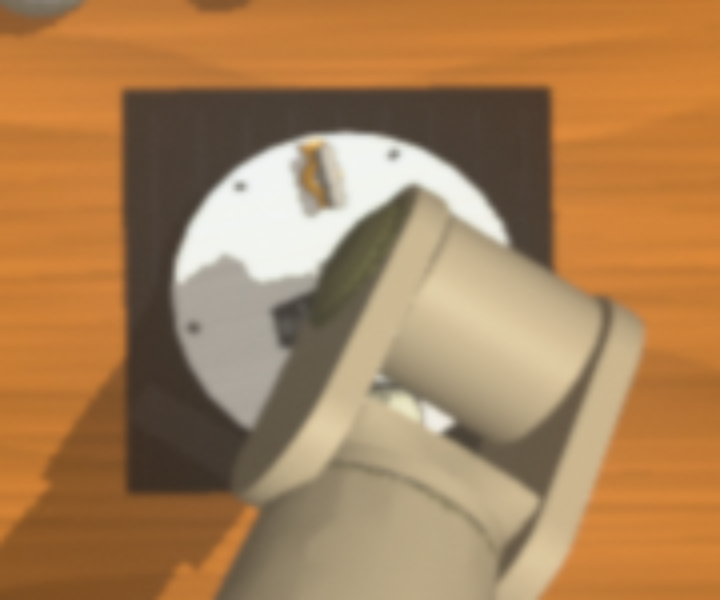

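View pics/s9.png

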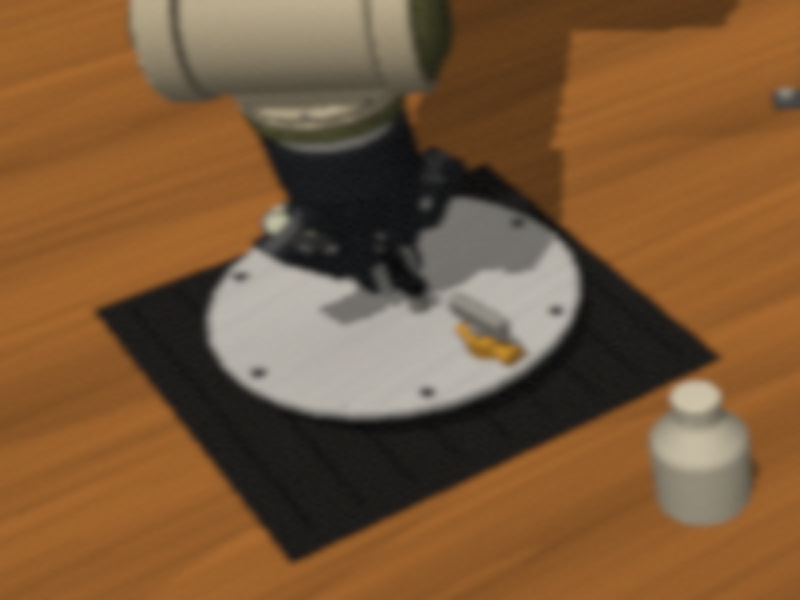

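The lid is centred on the mat, with about 30 mm of margin at its left and top edges. Lowering the last 11 mm gently.

```bash
python3 -m handwheel '[{"delta_pos":[0,0.15,0],"twist":[0,0,0],"jaw":0},{"delta_pos":[0,0.3,0],"twist":[0,0,0],"jaw":0},{"delta_pos":[0,0.45,0],"twist":[0,0,0],"jaw":0},{"delta_pos":[0,0.55,0],"twist":[0,0,0],"jaw":0},{"delta_pos":[0,0.65,0],"twist":[0,0,0],"jaw":0},{"delta_pos":[0,0.75,0],"twist":[0,0,0],"jaw":0},{"delta_pos":[0,0.85,0],"twist":[0,0,0],"jaw":0},{"delta_pos":[0,0.9,0],"twist":[0,0,0],"jaw":0},{"delta_pos":[0,0.9,0],"twist":[0,0,0],"jaw":0},{"delta_pos":[0,0.9,0],"twist":[0,0,0],"jaw":0}]'
python3 -m handwheel '[{"delta_pos":[0,0.03,0],"twist":[0,0,0],"jaw":0},{"delta_pos":[0,0.06,0],"twist":[0,0,0],"jaw":0},{"delta_pos":[0,0.09,0],"twist":[0,0,0],"jaw":0},{"delta_pos":[0,0.12,0],"twist":[0,0,0],"jaw":0},{"delta_pos":[0,0.15,0],"twist":[0,0,0],"jaw":0},{"delta_pos":[0,0.18,0],"twist":[0,0,0],"jaw":0},{"delta_pos":[0,0.2,0],"twist":[0,0,0],"jaw":0},{"delta_pos":[0,0.2,0],"twist":[0,0,0],"jaw":0},{"delta_pos":[0,0.2,0],"twist":[0,0,0],"jaw":0},{"delta_pos":[0,0.2,0],"twist":[0,0,0],"jaw":0}]'
```

```text
time_s: 15.32
eef_pos: [530.7, -212.3, 56.3]
ee_rot: [-0.446, 0.446, 0.549, -0.549]
force: [0.1, -0.4, -7.5]
grip_width: 0.147
time_s: 16.15
eef_pos: [530.7, -212.4, 54.3]
ee_rot: [0.446, -0.446, -0.549, 0.549]
force: [-0.1, 0.6, -7.3]
grip_width: 0.146
```

```bash
python3 -m handwheel '[{"delta_pos":[0,0.02,0],"twist":[0,0,0],"jaw":0},{"delta_pos":[0,0.04,0],"twist":[0,0,0],"jaw":0},{"delta_pos":[0,0.06,0],"twist":[0,0,0],"jaw":0},{"delta_pos":[0,0.08,0],"twist":[0,0,0],"jaw":0},{"delta_pos":[0,0.1,0],"twist":[0,0,0],"jaw":0},{"delta_pos":[0,0.12,0],"twist":[0,0,0],"jaw":0},{"delta_pos":[0,0.12,0],"twist":[0,0,0],"jaw":0},{"delta_pos":[0,0.12,0],"twist":[0,0,0],"jaw":0},{"delta_pos":[0,0.12,0],"twist":[0,0,0],"jaw":0},{"delta_pos":[0,0.12,0],"twist":[0,0,0],"jaw":0}]'
```

```text
time_s: 16.98
eef_pos: [530.7, -212.4, 53.8]
ee_rot: [0.446, -0.446, -0.549, 0.549]
force: [-5.6, 2.2, 3.5]
grip_width: 0.142
```

The lid has touched down: the vertical force went from -7 to +3.5 N. Releasing.

```bash
python3 -m handwheel '[{"delta_pos":[0,0,0],"twist":[0,0,0],"jaw":0.2},{"delta_pos":[0,0,0],"twist":[0,0,0],"jaw":0.3},{"delta_pos":[0,0,0],"twist":[0,0,0],"jaw":0.4},{"delta_pos":[0,0,0],"twist":[0,0,0],"jaw":0.5},{"delta_pos":[0,0,0],"twist":[0,0,0],"jaw":0.5},{"delta_pos":[0,0,0],"twist":[0,0,0],"jaw":0.5},{"delta_pos":[0,-0.5,0],"twist":[0,0,0],"jaw":0.5},{"delta_pos":[0,-1.5,0],"twist":[0,0,0],"jaw":0.5},{"delta_pos":[0,-3,0],"twist":[0,0,0],"jaw":0.5},{"delta_pos":[0,-5,0],"twist":[0,0,0],"jaw":0.5}]' 20
python3 -m handwheel '[{"delta_pos":[0,-2,0],"twist":[0,0,0],"jaw":0.5},{"delta_pos":[0,-5,0],"twist":[0,0,0],"jaw":0.5},{"delta_pos":[0,-8,0],"twist":[0,0,0],"jaw":0.5},{"delta_pos":[0,-11,0],"twist":[0,0,0],"jaw":0.5},{"delta_pos":[0,-14,0],"twist":[0,0,0],"jaw":0.5},{"delta_pos":[0,-17,2],"twist":[0,0,0],"jaw":0.5},{"delta_pos":[0,-18,5],"twist":[0,0,0],"jaw":0.5},{"delta_pos":[0,-18,8],"twist":[0,0,0],"jaw":0.5},{"delta_pos":[0,-18,11],"twist":[0,0,0],"jaw":0.5},{"delta_pos":[0,-18,14],"twist":[0,0,0],"jaw":0.5}]'
python3 - <<'E'
from h import *
plan((529.9,-217.5,54),101.85)
for n in("top","scene"):
    c=cam(n); f=c["frame"]; cv2.imwrite(f"pics/{n}10.png",f[:,:,::-1])
    if n=="top":
        P=cloud(c);Z=P[...,2]
        def pc(nm,m,z):
            v,u=np.nonzero(m); 
            if len(v)<5: print(nm,len(v));return
            W=np.array([ray(c,a,b,z)[:2] for a,b in zip(u,v)],np.float32); print(nm,len(v),cv2.minAreaRect(W),W.mean(0),np.median(Z[m]))
        L=np.zeros(Z.shape,bool);L[160:300,335:480]=1
        pc("disc",L&(Z>28)&(Z<48),38)
        D=L&(Z>31)&(Z<46); A=np.c_[P[D][:,:2],np.ones(D.sum())]; print("plane",np.linalg.lstsq(A,P[D][:,2],rcond=None)[0])
        d=np.hypot(P[...,0]-608,P[...,1]+196); pc("bar",L&(Z>80)&(Z<97)&(d<40),88)
        d=np.hypot(P[...,0]-530,P[...,1]+212); pc("handle",L&(Z>68)&(Z<85)&(d<45),77)
E
```

```text
time_s: 17.82
eef_pos: [530.3, -212.1, 103.7]
ee_rot: [0.446, -0.445, -0.549, 0.549]
force: [1.0, 0.6, 0.6]
grip_width: 0.502
time_s: 18.65
eef_pos: [392.3, -241.0, 284.2]
ee_rot: [0.445, -0.446, -0.549, 0.549]
force: [-1.0, -0.8, 0.7]
grip_width: 0.496
t 18.65 pos [ 392.3 -241.   284.2] yaw 101.89 j [-0.81  0.13  1.59 -0.    1.42 -2.58] F [-1.  -0.8  0.7] g 0.496
d cm [ -0.51  23.03 -13.93] twist [ 0.001  0.001 -0.001]
disc 5122 ((530.3721313476562, -210.90057373046875), (212.8457489013672, 213.63877868652344), 44.09000015258789) [ 532.1931  -210.06026] 36.88881535231407
plane [ 2.34726690e-04 -4.48164388e-04  3.66905900e+01]
bar 78 ((607.6640625, -194.64044189453125), (41.78374099731445, 10.617156982421875), 11.973389625549316) [ 607.7866  -194.72891] 85.88447889301833
handle 146 ((529.9266357421875, -210.8280487060547), (58.36709976196289, 14.533794403076172), 11.991422653198242) [ 530.0996  -210.84456] 75.07392012795651
```

View pics/top10.png

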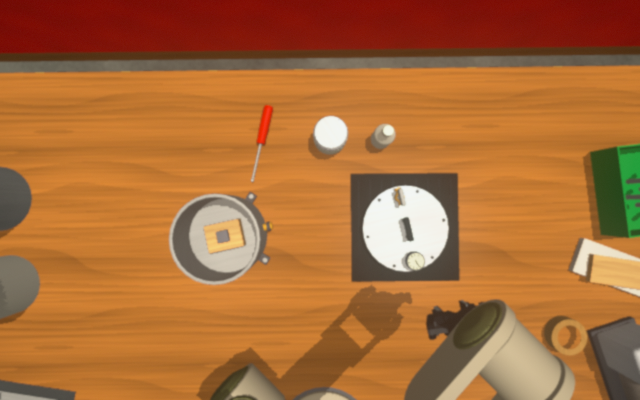

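View pics/scene10.png

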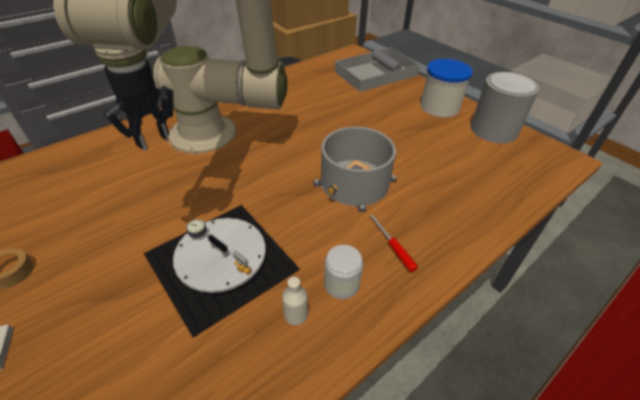

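The lid lies level at the centre of the mat (405,228). Its bar is at 12.0° and its handle at 12.0°, the bystanders are unmoved and the gripper is clear. Handing in.

```bash
python3 -c "
from h import *
print(ctrl.finish_job())"
```

```text
the job is handed in; nothing more can be done
None
```

I turned the tap fully open, lifted the lid straight up by its handle, carried it level to the mat, set it down gently, backed the arm away and handed in at about 19 s.

- **Tap:** in the last top picture the bar lies at 12.0°, the same as the lid's handle, so the tap is still open.
- **Lid:** it is right way up and level to within 0.03°. It lies about 7 mm from the mat's centre, which leaves at least 25 mm of mat all round.
- **Bystanders:** the paint tin, glue and screwdriver show at the same pixels as before.
- **Forces:** the end-of-call readings stayed under about 11 N. Between calls I had no reading.

Three measurements did not quite agree, none of them enough to matter:
- **Tap position:** the top and wrist cameras put it about 3 mm apart, so I used the average.
- **Mat size:** my colour mask gave about 268 mm for its sides instead of 280, because it lost the edges. The mat's outline in the picture fits 280.
- **Handle width:** the gripper read about 12 mm on the 14 mm handle, but the grip held.

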